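# Put the mixed-up profile samples back in their own trays

## Robot

A 6-joint arm with a two-finger parallel gripper is mounted at the origin on the work surface. World frame = base frame: x ahead of the robot, y to its left, z up, the work surface at z = 0. Lengths are in mm, angles in degrees, forces in N, time in s.
With the tool pointing down it reaches from about 150 to 775 mm from the base axis. Payload 6.1 kg.
Tool frame: the origin (TCP) lies midway between the tips of the shut fingers; the grasp point (between the pads) lies 19 mm behind it; x points along the fingers, z is the direction in which the jaws open and shut, and the axes are right-handed (so a half turn about x gives the same grasp; the last joint's range is limited). The gripper opens to 85 mm and grips with 20 to 120 N. Pads are 22 mm wide; open, the fingers measure 114 mm over their backs; the gripper's body (76 mm by 85 mm) begins 54 mm behind the grasp point. The pads swing forward as they close: fully open they stand 13 mm farther back than shut.
Start: joints at [69.786, 7.208, -2.269, 80.523, 0, 90], TCP at [181.394, 492.65, 231.295] pointing down, gripper open.
Joint ranges: [-155.77, 155.77], [-54.66, 111.73], [-72.52, 77.12], [-102.08, 115.82], [-83.92, 84.16], [-180, 180]. Speed limits (degrees/s): [136.94, 136.94, 172.46, 180, 180, 180].

## Interface

Orientations are given as a 3x3 rotation matrix whose columns are the frame's x, y, z axes.
In Python, from rig import * gives the robot as it stands.
- The arm moves only by the tool step_arm, never from a script. Its argument "moves" is one flat list of numbers, 5 for each row, row after row: the shift along the tool's x, y, z in mm, then the turn about the tool's x in rad, then the closure, from 0 (fully open) to 1 (shut). A call has exactly 10 rows; each row is the pose to reach, as a shift and turn from the pose commanded when the call began, along the tool's axes at that moment; what a row does not reach only later rows make up. A row lasts 1/12 s, in which the tool goes at most 41.7 mm and 7.16 degrees, less where a joint would pass 70% of its speed; a pose out of reach is approached as far as the arm can. A call with a gripper value outside its range is refused whole. The fingers move at their own pace and stop on an object; "newtons" is the grip in N (left out, the last holds). Time passes only in rows, so rows that repeat a pose let the fingers close, or fill a call up. It gives the time, the measured TCP pose, the force and the opening at its end, in the units of the state.
- observe(): the state, without advancing time (a new reading comes with each control period).
- capture(name): name is "side" or "top" or "wrist"; returns the picture (420x560x3 uint8, red, green, blue); there is no depth.
- get_calibration(name): a dict with "mtx" (3x3 intrinsics, pixels), "rvec" (rotation vector, rad) and "tvec" (3), from world to camera coordinates, as OpenCV has them. Camera axes: x right, y down, z forward; pixel columns grow to the right and rows downward; lengths in mm; the calibration is good to about 2 mm. A picture is of the moment at which its call begins: read the wrist's pose just before it. get_calibration takes no time and is no camera call; for the wrist camera it gives the pose at the moment of the call.
- sign_off(): hands the job in, once; it reports no verdict.
Trained networks look in the newest picture that a camera, given by its name, has taken for a name from the list of things; names that differ only in an ending like _2 or _b are one class to them, and where a whole thing is asked for, a point or a joint stands for the part that bears it (a point fixed in the world has none). Each returns a list of dicts, best first, with "confidence" (0 to 1); they miss things now and then, are a little off and sometimes report something else, mostly with a low value. They report only what shows in the picture. A call takes as long as a camera call. They do not tell look-alikes from the thing itself.
- look_for(query, camera): "uv" ([column, row] in pixels, amid what is visible of it).
The state is a dict: "time": time; "q": joint angles; "qd": joint speeds; "effort": joint torques, N m; "ee_pos": TCP position; "tcp_rot": TCP orientation; "force": force on the tool from outside, world axes, zero at the start; "ft_torque": the same for the moment, N m; "width": opening from 0.0 (shut) to 1.0 (fully open).
Only numpy, scipy, OpenCV 4.12 (cv2) and the standard library are available. Lean on these libraries where they do the work, as an engineer would, in place of code of your own. Each camera call takes 0.05 s, during which the arm holds its last target. There are 200 camera calls.

## Task

The three aluminium profile samples have been put back in each other's trays. Move each into the sloping tray that shows a slice of the same profile on its ledge, lying the way up it is now, lengthwise between the rails and slid fully down until it rests squarely against the stop; the empty rubber mat is free for setting one down meanwhile. Leave the tape, the glue bottle and the screwdriver where they are.

Things in the scene. Friction and masses are not known exactly. Their poses are not given: they have to be found in the camera images.
- tube_mid (a point): loose square tube of bare aluminium, closed flat top, 40 mm wide, 80 mm long and 40 mm high, about 0.1 kg. The point is its centre, half-way up (20 mm above its underside); x along its length, y across, z up through its top. It starts in a wrong tray and does not slide by itself on the slope.
- channel_mid (a point): loose U-channel of bare aluminium, open groove on top, 50 mm wide over its two 4 mm side walls, 80 mm long and 40 mm high, about 0.1 kg. The point is its centre, half-way up (20 mm above its underside); x along its length, y across, z up through its top. It starts in a wrong tray and does not slide by itself on the slope.
- tee_mid (a point): loose T-bar of bare aluminium lying on its flange: flange 50 mm wide and 5 mm thick, and on its middle an upright web 10 mm thick, which is what to grip, 80 mm long and 40 mm high, about 0.1 kg. The point is its centre, half-way up (20 mm above its underside); x along its length, y across, z up through its top. It starts in a wrong tray and does not slide by itself on the slope.
- seat_tube (a point): where the centre of the square tube belongs: lying in its own tray against the stop, midway between the rails. Its fixed dark steel tray shows a slice of hollow square on the ledge beyond the stop. Axes: x down the slope to the stop (face 40 mm further along x), y across, z square to the floor (20 mm below along -z). The T-bar lies here now.
- seat_channel (a point): where the centre of the U-channel belongs: lying in its own tray against the stop, midway between the rails. Tray and axes as for the tube; the slice is a U. All three trays: floor slopes 12 degrees, 125 mm long, 76 mm wide between 6 mm high rails; stop 19 mm high; floor's low end 16 mm above the bench. The square tube lies here now.
- seat_tee (a point): where the centre of the T-bar belongs: lying in its own tray against the stop, midway between the rails. Tray and axes as for the tube; the slice is a T. All three trays: the black ledge past the stop is 12 mm high, 62 mm long, the fixed slice on it 12 mm thick, outline facing up. The U-channel lies here now.
- mat: flat black rubber mat fixed on the bench, 140 mm (x) by 110 mm (y), 4 mm thick, empty at the start; origin at the centre of its underside, z up. The mat and the three trays stand side by side, in any order.
- tape_mid (a point): roll of white tape lying flat, 104 mm across, 48 mm high, loose; the point is its centre. Not to be moved.
- glue_mid (a point): white glue bottle with black cap, standing, 56 mm across, 150 mm high, loose; the point is its centre, half-way up. Not to be moved.
- driver_grip (a point): screwdriver lying on the bench, loose; the point is the middle of its handle. Not to be moved.
Things that resemble listed ones, but are neither listed nor needed, are in the scene too. Leave any pink or yellow look-alike of the part that bears tube_mid alone.

How it is judged (in metres and radians):
At the end, for the whole second after the job is handed in: Each profile lies at rest and right way up in the tray that shows its slice, its end against the stop (centre at most 8 mm short of the place it has there), between the rails (within 20 mm of the middle), flat on the sloping floor (within 6 mm) and along the tray within 0.2 rad (x of tube_mid in the frame of seat_tube between -0.008 and 0.006 m and y of tube_mid in the frame of seat_tube between -0.02 and 0.02 m and z of tube_mid in the frame of seat_tube between -0.006 and 0.006 m and angle between each of tube_mid, channel_mid, tee_mid's own z axis and vertical below 0.35 rad and angle between the x axis of tube_mid and the x axis of seat_tube, either way round below 0.2 rad and linear speed of each of tube, channel, tee below 0.02 m/s and angular speed of each of tube, channel, tee below 0.15 rad/s and x of channel_mid in the frame of seat_channel between -0.008 and 0.006 m and y of channel_mid in the frame of seat_channel between -0.02 and 0.02 m and z of channel_mid in the frame of seat_channel between -0.006 and 0.006 m and angle between the x axis of channel_mid and the x axis of seat_channel, either way round below 0.2 rad and x of tee_mid in the frame of seat_tee between -0.008 and 0.006 m and y of tee_mid in the frame of seat_tee between -0.02 and 0.02 m and z of tee_mid in the frame of seat_tee between -0.006 and 0.006 m and angle between the x axis of tee_mid and the x axis of seat_tee, either way round below 0.2 rad); the robot touches nothing.
It fails at once if the tape is moved more than 25 mm (distance of tape_mid from where it was at the start of the episode above 0.025 m).
It fails at once if the glue bottle is moved more than 25 mm (distance of glue_mid from where it was at the start of the episode above 0.025 m).
It fails at once if the screwdriver is moved more than 25 mm (distance of driver_grip from where it was at the start of the episode above 0.025 m).
It also fails if it takes over 128 s, if anything falls off the work surface, if the arm or the gripper's body presses on something with over 40 N, if the wrist force passes 120 N, or if a joint passes its speed limit or range.

## Working session

There is one attempt and no reset: what is moved stays moved. The work goes in short steps, Python scripts to look and compute and a tool call to move; the robot and the scene stay as the last step left them, time stands still between calls to the robot, and variables do not carry over. Pictures are saved under pics/ and viewed, about 12 in all and at most 16, crops included, and the job is handed in when it is done.

Besides the shell and the picture viewer there is one more tool, called in YAML: its name, and indented under it one key for each argument. step_arm: Moves the arm, as the interface text tells. Its arguments: {"type":"object","properties":{"moves":{"type":"array"},"newtons":{"type":"number"}},"required":["moves"]}

```bash
mkdir -p pics; ls; python3 - <<'E'
from rig import *
import cv2
for n in("side","top"):
    im=capture(n); cv2.imwrite(f"pics/{n}0.png",im[:,:,::-1])
    for q in ("tube_mid","channel_mid","tee_mid","mat","seat_tube","seat_channel","seat_tee","tape_mid","glue_mid","driver_grip"):
        print(n,q,[(list(map(int,d["uv"])),round(d["confidence"],2)) for d in look_for(q,n)])
s=observe();print(s["tcp_rot"],s["ee_pos"],s["time"],s["width"])
E
```

```text
pics
side tube_mid [([188, 231], 0.84), ([240, 263], 0.82), ([250, 215], 0.63)]
side channel_mid [([216, 190], 0.82)]
side tee_mid [([326, 273], 0.66)]
side mat [([296, 252], 0.65), ([329, 208], 0.54), ([249, 214], 0.21)]
side seat_tube [([344, 284], 0.9)]
side seat_channel [([246, 223], 0.63)]
side seat_tee [([235, 198], 0.94)]
side tape_mid [([330, 210], 0.97), ([244, 224], 0.33)]
side glue_mid []
side driver_grip [([406, 369], 0.6)]
top tube_mid [([251, 219], 0.86), ([292, 254], 0.56), ([229, 260], 0.52)]
top channel_mid [([195, 213], 0.8)]
top tee_mid [([347, 225], 0.61), ([247, 216], 0.56)]
top mat [([304, 209], 0.73)]
top seat_tube [([353, 213], 0.6), ([347, 225], 0.22)]
top seat_channel [([247, 214], 0.83)]
top seat_tee [([199, 201], 0.83)]
top tape_mid [([285, 150], 0.68)]
top glue_mid [([133, 214], 0.81), ([286, 149], 0.63)]
top driver_grip [([415, 238], 0.71)]
[[-2.39466707e-05 -9.38398179e-01  3.45555868e-01]
 [ 8.15019174e-06  3.45555868e-01  9.38398179e-01]
 [-1.00000000e+00  2.52878588e-05 -6.26787509e-07]] [181.39694875 492.6348076  231.30059602] 1.1 1.0017067506416752
```

```bash
python3 - <<'E'
import cv2
a=cv2.imread("pics/top0.png")[110:330,90:470]
cv2.imwrite("pics/topc.png",cv2.resize(a,None,fx=2.1,fy=2.1,interpolation=cv2.INTER_CUBIC))
a=cv2.imread("pics/side0.png")[130:400,120:480]
cv2.imwrite("pics/sidec.png",cv2.resize(a,None,fx=2.2,fy=2.2,interpolation=cv2.INTER_CUBIC))
E
```

```text
(no output)
```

View pics/topc.png

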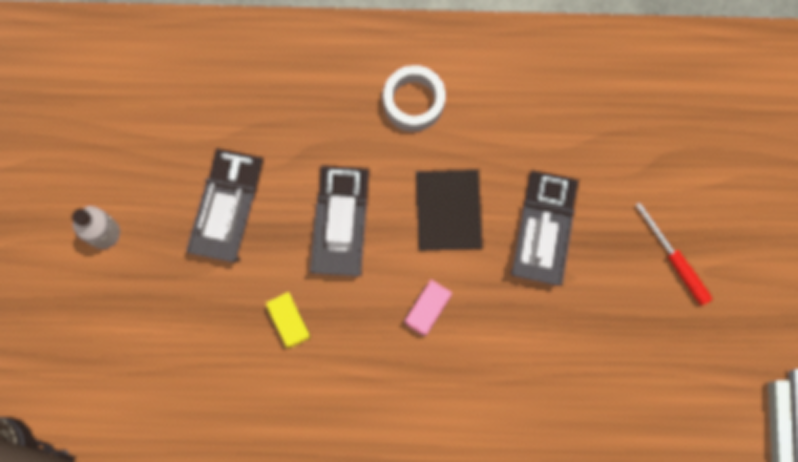

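View pics/sidec.png

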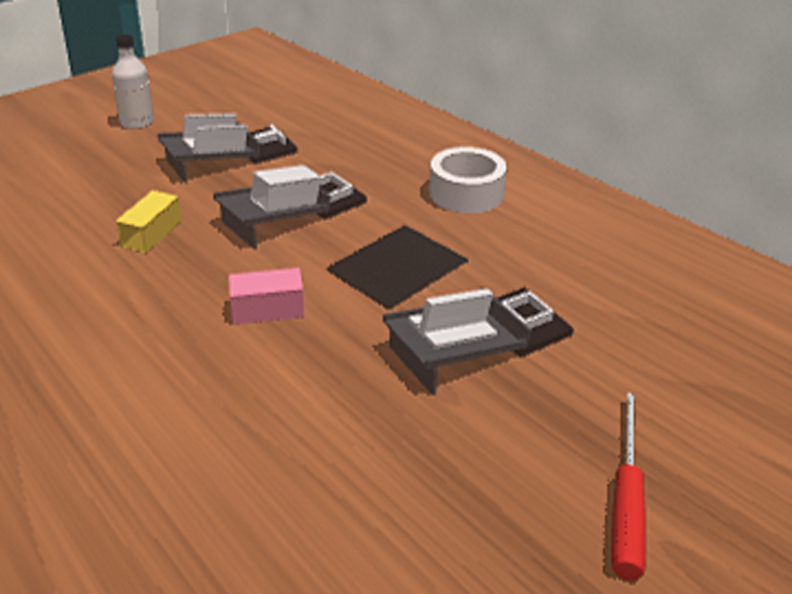

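The top view (crop) shows, left to right:
- T tray at full-image pixel (199,201), holding the channel.
- U tray at (247,214), holding the tube.
- Empty mat at (304,209).
- Square tray at (353,213), holding the T-bar.

The pink (292,254) and yellow (229,260) blocks on the bench are the tube look-alikes. The bare aluminium one at (251,219) is the real tube. Next I'll work out coarse positions.

```bash
cat > h.py <<'E'
from rig import *
import cv2, numpy as np
def cal(n):
    c=get_calibration(n); R=cv2.Rodrigues(np.array(c["rvec"],float))[0]
    return np.array(c["mtx"],float),R,np.array(c["tvec"],float).ravel()
def ray(c,uv,z):
    K,R,t=c; d=R.T@np.linalg.inv(K)@np.array([uv[0],uv[1],1.]); o=-R.T@t
    return o+d*(z-o[2])/d[2]
def proj(c,P):
    K,R,t=c; p=(R@np.atleast_2d(P).T).T+t; p=p@K.T; return p[:,:2]/p[:,2:]
def go(x,y,z,yaw=None):
    """shift/turn in tool axes to reach TCP x,y,z with jaw axis at world yaw (deg)"""
    s=observe(); R=np.array(s["tcp_rot"]); d=R.T@(np.array([x,y,z])-s["ee_pos"])
    a=0
    if yaw is not None:
        w=np.array([np.cos(np.radians(yaw)),np.sin(np.radians(yaw)),0]); l=R.T@w
        a=np.arctan2(-l[1],l[2]); a=(a+np.pi/2)%np.pi-np.pi/2
    return np.round(d,1),round(a,3),"t=%.2f q6=%.0f"%(s["time"],s["q"][5])
E
python3 - <<'E'
from h import *
c=cal("top"); print("cam",-c[1].T@c[2])
for n,uv,z in [("chan",(195,213),50),("tube",(251,219),65),("mat",(304,209),4),("tee",(347,225),60),("sq",(353,201),12),("U",(253,197),20),("T",(202,189),20),("glue",(133,214),75),("tape",(287,157),24),("driver",(415,238),15),("pink",(292,256),40),("yel",(227,262),40)]:
    print(n,ray(c,uv,z).round())
c=cal("wrist"); R=np.array(observe()["tcp_rot"]);print("wristcam in tool",R.T@(-c[1].T@c[2]-observe()["ee_pos"]), "fwd in tool",R.T@c[1].T@[0,0,1], c[0][0,0])
E
```

```text
cam [ 205.22714817  -15.57279566 1841.34148757]
chan [557. 280.  50.]
tube [538.  84.  65.]
mat [ 590. -101.    4.]
tee [ 526. -247.   60.]
sq [ 622. -275.   12.]
U [626.  82.  20.]
T [651. 265.  20.]
glue [543. 489.  75.]
tape [776. -36.  24.]
driver [ 493. -491.   15.]
pink [416. -60.  40.]
yel [390. 162.  40.]
wristcam in tool [-143.01166979   81.43516592   -0.31962628] fwd in tool [ 9.47984544e-01 -3.18316282e-01  2.20919740e-04] 311.96856563141534
```

```bash
python3 -c "
from h import *
print(go(480,180,231,88)); print(go(480,-170,231,88))"
```

```text
(array([ 3.000e-01, -3.882e+02, -1.902e+02]), np.float64(-0.318), 't=1.10 q6=90')
(array([ 3.000e-01, -5.092e+02, -5.186e+02]), np.float64(-0.318), 't=1.10 q6=90')
```

step_arm:
  moves: [0,-40,-20,-0.03,0,0,-80,-40,-0.07,0,0,-120,-60,-0.1,0,0,-160,-80,-0.14,0,0,-200,-100,-0.17,0,0,-240,-120,-0.2,0,0,-280,-140,-0.24,0,0,-320,-160,-0.28,0,0,-360,-180,-0.3,0,0,-388,-190,-0.318,0]

```text
time: 1.93
ee_pos: [469.5, 188.9, 231.7]
tcp_rot: [[0.001, -0.999, 0.034], [0.0, 0.034, 0.999], [-1.0, -0.001, 0.0]]
force: [0.4, 0.8, 0.2]
width: 1.0
```

step_arm:
  moves: [0,0,0,0,0,0,0,0,0,0,0,0,0,0,0,0,0,0,0,0,0,0,0,0,0,0,0,0,0,0,0,0,0,0,0,0,0,0,0,0,0,0,0,0,0,0,0,0,0,0]

```text
time: 2.77
ee_pos: [468.4, 191.1, 231.3]
tcp_rot: [[0.0, -0.999, 0.034], [0.0, 0.034, 0.999], [-1.0, -0.0, 0.0]]
force: [0.5, -0.2, -0.3]
width: 1.001
```

```bash
cat > snap.py <<'E'
import sys,json
from h import *
n=sys.argv[1]; c=cal("wrist"); im=capture("wrist")
cv2.imwrite(f"pics/{n}.png",im[:,:,::-1]); np.savez(f"{n}.npz",K=c[0],R=c[1],t=c[2])
cv2.imwrite(f"pics/{n}b.png",cv2.resize(im[:,:,::-1],None,fx=1.42,fy=1.42,interpolation=cv2.INTER_CUBIC))
for q in sys.argv[2:]: print(q,[(np.round(d["uv"]).tolist(),round(d["confidence"],2)) for d in look_for(q,"wrist")])
print(observe()["ee_pos"].round(1))
E
python3 snap.py w1 tube_mid channel_mid seat_channel seat_tee
```

```text
tube_mid [([45.0, 142.0], 0.89), ([247.0, 106.0], 0.78), ([192.0, 254.0], 0.68), ([107.0, 412.0], 0.28)]
channel_mid [([362.0, 255.0], 0.9)]
seat_channel [([208.0, 223.0], 0.65)]
seat_tee [([332.0, 259.0], 0.87), ([109.0, 411.0], 0.7)]
[468.6 190.8 231.3]
```

View pics/w1b.png

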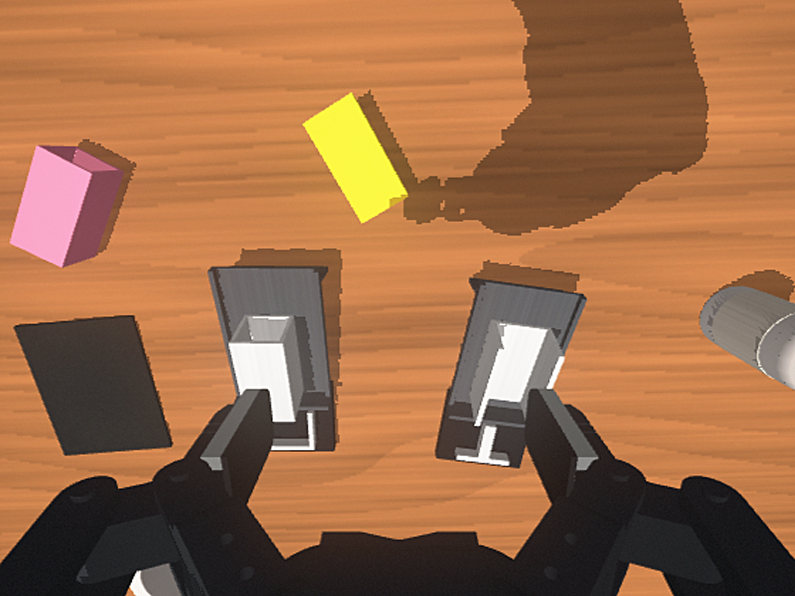

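step_arm:
  moves: [0,0,-40,0,0,0,0,-80,0,0,0,0,-120,0,0,0,0,-160,0,0,0,0,-200,0,0,0,0,-240,0,0,0,0,-280,0,0,0,0,-320,0,0,0,0,-360,0,0,0,0,-360,0,0]

```text
time: 3.85
ee_pos: [455.5, -174.8, 231.0]
tcp_rot: [[-0.0, -0.999, 0.042], [-0.002, 0.042, 0.999], [-1.0, 0.0, -0.002]]
force: [-0.5, 0.5, 0.0]
width: 1.006
```

step_arm:
  moves: [0,0,0,0,0,0,0,0,0,0,0,0,0,0,0,0,0,0,0,0,0,0,0,0,0,0,0,0,0,0,0,0,0,0,0,0,0,0,0,0,0,0,0,0,0,0,0,0,0,0]

```text
time: 4.68
ee_pos: [456.1, -168.8, 231.3]
tcp_rot: [[0.0, -0.999, 0.035], [-0.0, 0.035, 0.999], [-1.0, -0.0, -0.0]]
force: [0.7, -0.1, -0.1]
width: 0.999
```

```bash
python3 snap.py w2 tee_mid mat seat_tube
```

```text
tee_mid [([211.0, 248.0], 0.95)]
mat [([335.0, 270.0], 0.92)]
seat_tube [([193.0, 250.0], 0.84)]
[ 456.  -169.   231.3]
```

View pics/w2b.png

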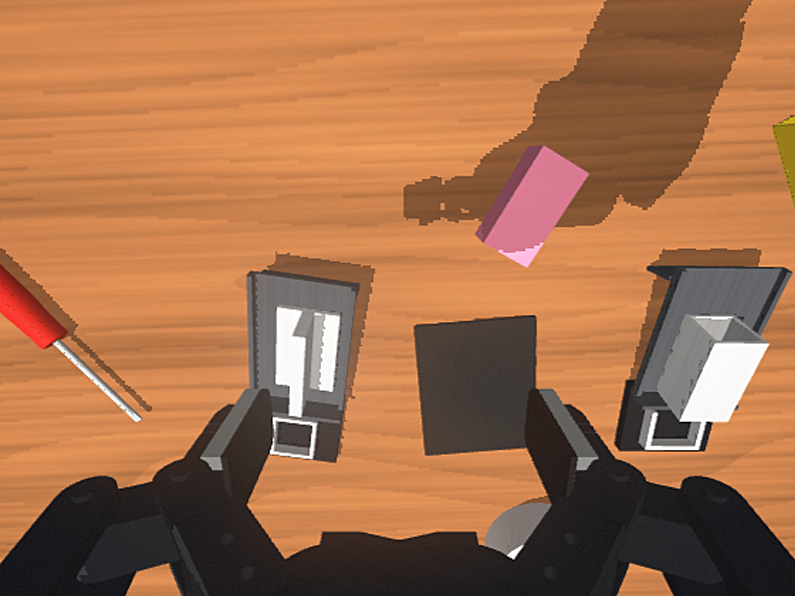

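```bash
cat > fit.py <<'E'
from h import *
from scipy.optimize import least_squares
def ld(n): d=np.load(f"{n}.npz"); return d["K"],d["R"],d["t"]
C={n:ld(n) for n in("w1","w2")}
S,Cc=np.sin(np.radians(12)),np.cos(np.radians(12))
HL,HR,LL,LR=0,1,2,3   # as seen: left/right in picture
obs=[("w1","U",HL,210,268),("w1","U",HR,328,267),("w1","U",LR,335,451),("w2","U",HR,790,269),("w2","U",LL,616,450),("w2","U",LR,706,451),
("w1","T",HL,472,281),("w1","T",HR,585,296),("w1","T",LL,436,458),("w1","T",LR,519,467),
("w2","Q",HL,249,272),("w2","Q",HR,357,284),("w2","Q",LR,335,461)]
names=["U","T","Q"]
def local(k,hw,le):
    # +w = left of downslope direction (world +y); picture right = +y
    w=hw if k in(HR,LR) else -hw
    return np.array([-125*Cc+6*S,w,16+125*S+6*Cc]) if k<2 else np.array([le,w,12])
def world(p,L):
    x,y,a=p; L=np.atleast_2d(L); c,s=np.cos(a),np.sin(a)
    return np.c_[x+c*L[:,0]-s*L[:,1],y+s*L[:,0]+c*L[:,1],L[:,2]]
def res(v):
    r=[]
    for im,t,k,u,vv in obs:
        p=v[3*names.index(t):][:3]; q=proj(C[im],world(p,local(k,v[9],v[10])))[0]
        r+=list(q-np.array([u,vv])/1.42)
    return r
v0=[590,80,0,600,270,0,590,-265,-.2,43,68]
f=least_squares(res,v0,x_scale=[10,10,.1]*3+[3,3],loss="soft_l1")
if __name__=="__main__":
    print(f.x.round(3)); print(np.round(f.fun.reshape(-1,2),1).tolist())
    T={}
    for i,n in enumerate(names):
        p=f.x[3*i:3*i+3]; T[n]=p.tolist()
        # seat centre: floor point 40 mm upslope, 20 mm along normal
        sc=world(p,[-40*Cc+20*S,0,16+40*S+20*Cc])[0]
        print(n,"stop foot",p[:2].round(1),"yaw",np.degrees(p[2]).round(1),"seat",sc.round(1))
    import json; json.dump(T,open("trays.json","w"))
    for im in C:
        a=cv2.resize(cv2.imread(f"pics/{im}.png")[150:350],None,fx=1.42,fy=1.42,interpolation=cv2.INTER_CUBIC)
        for n in names:
            p=T[n]
            fl=lambda d,w,h:[-d*Cc+h*S,w,16+d*S+h*Cc]
            polys=[[fl(0,38,0),fl(125,38,0),fl(125,-38,0),fl(0,-38,0)]]
            for hh,h in((20,40),):
                polys.append([fl(0,hh,h),fl(80,hh,h),fl(80,-hh,h),fl(0,-hh,h)])
            for P in polys:
                u=proj(C[im],world(p,P)); u[:,1]-=150
                cv2.polylines(a,[np.round(u*1.42*8).astype(int)],True,(0,0,255),1,cv2.LINE_AA,3)
        cv2.imwrite(f"pics/ov_{im}.png",a)
    a,b=cv2.imread("pics/ov_w1.png"),cv2.imread("pics/ov_w2.png"); cv2.imwrite("pics/ov.png",np.vstack([a,b]))
E
python3 fit.py
```

```text
[ 5.86210e+02  8.35990e+01 -5.20000e-02  6.07543e+02  2.71936e+02
 -1.59000e-01  5.80526e+02 -2.65868e+02 -1.94000e-01  4.22100e+01
  6.98730e+01]
[[-0.3, -0.4], [-4.8, 1.7], [-0.1, 0.1], [4.4, 0.0], [2.0, -0.2], [-0.4, -0.1], [2.7, 0.5], [-1.1, -0.9], [-0.8, 0.2], [0.4, 0.1], [-1.2, -1.5], [0.5, 2.0], [0.5, 0.0]]
U stop foot [586.2  83.6] yaw -3.0 seat [551.3  85.4  43.9]
T stop foot [607.5 271.9] yaw -9.1 seat [573.  277.5  43.9]
Q stop foot [ 580.5 -265.9] yaw -11.1 seat [ 546.2 -259.1   43.9]
```

View pics/ov.png

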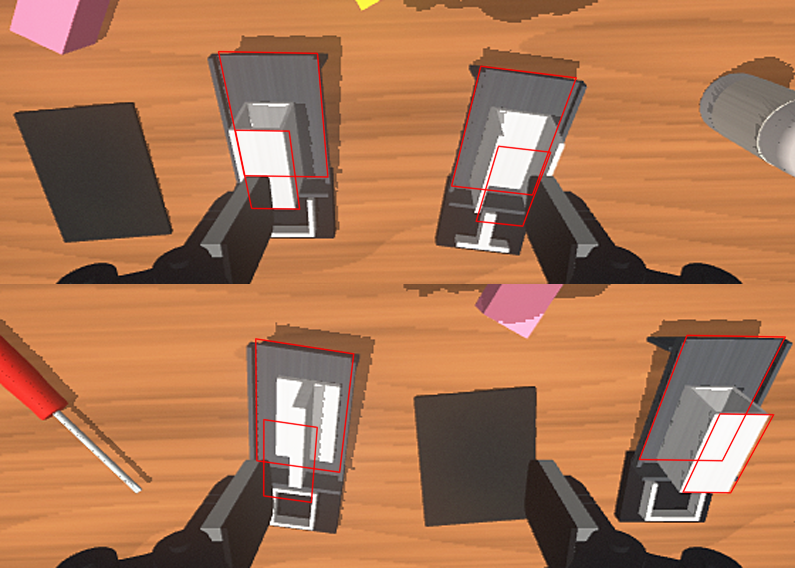

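The three trays fit well, and the tube sits against the stop as the overlay predicts. I'll zoom in on the three parts to place the channel and the tee.

```bash
python3 - <<'E'
import cv2,numpy as np
a=cv2.imread("pics/w1.png")[215:335,320:420]; b=cv2.imread("pics/w2.png")[215:335,165:265]
o=np.hstack([cv2.resize(i,None,fx=4,fy=4,interpolation=cv2.INTER_CUBIC) for i in(a,b)])
cv2.imwrite("pics/z1.png",o)
E
```

```text
(no output)
```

View pics/z1.png

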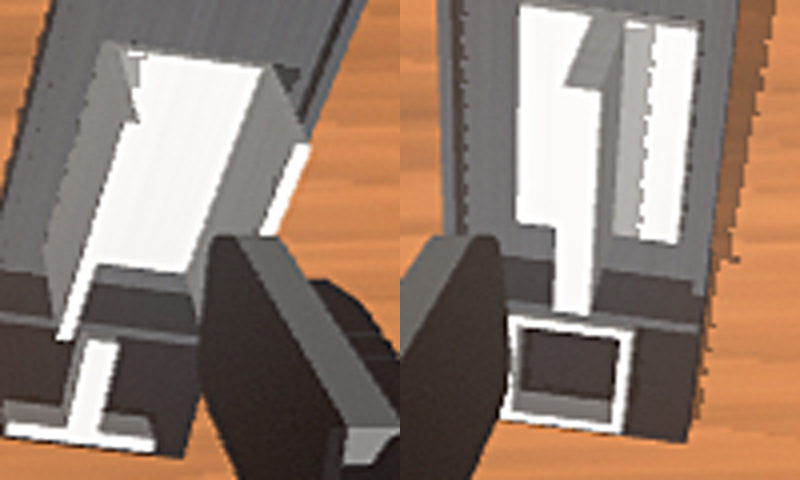

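```bash
python3 - <<'E'
from fit import *
import json
T=json.load(open("trays.json"))
def loc(t,P):
    x,y,a=T[t]; d=np.array(P[:2])-[x,y]; c,s=np.cos(a),np.sin(a); return np.round([c*d[0]+s*d[1],-s*d[0]+c*d[1]],1)
def show(t,n,uv,z): 
    P=ray(C["w1" if t!="Q" else "w2"],uv,z); print(t,n,P.round(1),"local s,w",loc(t,P))
zn,zf=16+80*S+40*Cc,16+40*Cc
print("expected at stop: near s",-80*Cc+40*S,"far s",40*S)
for n,x,y,z in(("nearL",123,122,zn),("nearR",308,147,zn),("farL",58,335,zf),("baseNL",110,40,16+80*S),("slice",95,390,24)): show("T",n,(320+x/4,215+y/4),z)
for n,x,y,z in(("nearL",568,85,zn),("nearR",600,90,zn),("farL",553,310,zf),("farR",590,313,zf),("flNL",518,8,16+80*S+5),("flNR",700,30,16+80*S+5),("sliceR",630,330,24),("sliceL",508,315,24)): show("Q",n,(165+(x-400)/4,215+y/4),z)
for n,x,y,z in(("nearL",229,343,zn),("nearR",291,343,zn),("farR",297,420,zf)): show("U",n,(x/1.42,y/1.42),z)
P=[ray(C["w2"],(u/1.42,v/1.42),4) for u,v in((414,325),(536,316),(536,390),(427,454))];print("mat",np.round(P,1))
P=[ray(C["w1"],(u/1.42,v/1.42),4) for u,v in((15,325),(134,316),(172,443),(65,455))];print("mat",np.round(P,1))
E
```

```text
expected at stop: near s -69.93534042599408 far s 8.316467632710374
T nearL [526.9 263.   71.8] local s,w [-78.2 -21.6]
T nearR [536.  312.6  71.8] local s,w [-77.1  28.8]
T farL [603.3 250.   55.1] local s,w [ -0.7 -22.3]
T baseNL [518.7 267.2  32.6] local s,w [-87.  -18.8]
T slice [646.  268.2  24. ] local s,w [38.6  2.4]
Q nearL [ 498.6 -248.    71.8] local s,w [-83.8   1.7]
Q nearR [ 500.4 -239.8   71.8] local s,w [-83.7  10.1]
Q farL [ 576.8 -264.9   55.1] local s,w [-3.8  0.3]
Q farR [ 578.2 -254.1   55.1] local s,w [-4.5 11.2]
Q flNL [ 488.4 -268.9   37.6] local s,w [-89.8 -20.7]
Q flNR [ 496.9 -217.4   37.6] local s,w [-91.4  31.4]
Q sliceR [ 604.9 -250.2   24. ] local s,w [20.9 20. ]
Q sliceL [ 597.9 -289.2   24. ] local s,w [ 21.6 -19.6]
U nearL [515.4  63.   71.8] local s,w [-69.6 -24.3]
U nearR [517.  109.   71.8] local s,w [-70.4  21.8]
U farR [594.  101.6  55.1] local s,w [ 6.8 18.3]
mat [[ 520.1 -157.6    4. ]
 [ 515.3  -48.8    4. ]
 [ 590.   -44.1    4. ]
 [ 658.3 -148.     4. ]]
mat [[ 520.  -155.2    4. ]
 [ 515.2  -46.6    4. ]
 [ 649.   -39.2    4. ]
 [ 659.3 -148.5    4. ]]
```

```bash
cat > g.py <<'E'
import sys
from h import *
# args: x,y,z,yaw ...
for a in sys.argv[1:]: d,r,i=go(*map(float,a.split(","))); print(a,d.tolist(),float(r))
s=observe(); print(i,"pos",s["ee_pos"].round(1),"F",s["force"].round(1),"w",round(s["width"],3))
E
python3 g.py 551,84,120,87
```

```text
551,84,120,87 [111.3, -86.1, 256.1] 0.017
t=4.88 q6=-18 pos [ 456.  -169.   231.3] F [-0.3 -0.2 -1.1] w 1.001
```

step_arm:
  moves: [10,-10,32,0,0,20,-20,64,0,0,35,-30,96,0,0,50,-42,128,0,0,65,-54,160,0,0,80,-66,192,0,0,95,-76,224,0.017,0,111,-86,256,0.017,0,111,-86,256,0.017,0,111,-86,256,0.017,0]
  newtons: 30

```text
time: 5.72
ee_pos: [550.4, 85.3, 118.9]
tcp_rot: [[-0.003, -0.999, 0.049], [-0.001, 0.049, 0.999], [-1.0, 0.003, -0.001]]
force: [0.1, -0.1, -1.0]
width: 0.996
```

```bash
python3 g.py 551,84,32,87; python3 snap.py w3 tube_mid
```

```text
551,84,32,87 [86.9, -0.9, -1.2] 0.004
t=5.72 q6=12 pos [550.4  85.3 118.9] F [ 0.1 -0.1 -1. ] w 0.996
tube_mid [([393.0, 13.0], 0.88), ([49.0, 47.0], 0.82), ([277.0, 223.0], 0.66)]
[550.8  83.6 120.5]
```

View pics/w3.png

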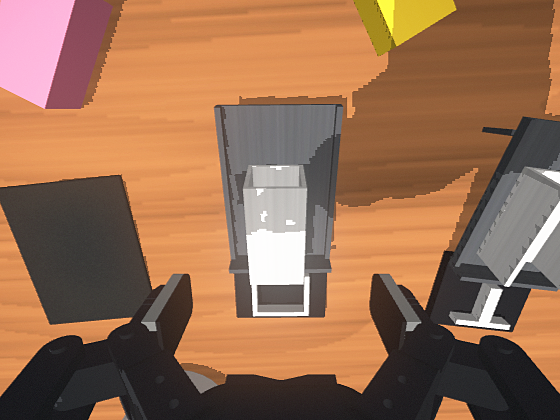

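step_arm:
  moves: [25,0,-1,0,0,50,0,-2,0,0,75,0,-3,0,0,88,0,-3,0,0,88,0,-3,0,0.3,88,0,-3,0,1,88,0,-3,0,1,88,0,-3,0,1,88,0,-3,0,1,88,0,-3,0,1]

```text
time: 6.65
ee_pos: [552.2, 80.8, 34.4]
tcp_rot: [[0.004, -0.999, 0.052], [-0.0, 0.052, 0.999], [-1.0, -0.004, 0.0]]
force: [-0.5, -1.0, 6.9]
width: 0.462
```

step_arm:
  moves: [0,0,0,0,1,0,0,0,0,1,0,0,0,0,1,-10,0,0,0,1,-25,0,0,0,1,-50,0,0,0,1,-75,0,0,0,1,-90,0,0,0,1,-90,0,0,0,1,-90,0,0,0,1]

```text
time: 7.48
ee_pos: [551.3, 81.1, 123.3]
tcp_rot: [[0.002, -0.999, 0.052], [0.0, 0.052, 0.999], [-1.0, -0.002, 0.0]]
force: [-0.3, -0.3, -1.0]
width: 0.46
```

```bash
python3 g.py 587,-100,120,87 587,-100,25,87
```

```text
587,-100,120,87 [3.3, -45.0, -179.0] 0.001
587,-100,25,87 [98.3, -44.8, -179.1] 0.001
t=7.48 q6=11 pos [551.3  81.1 123.3] F [-0.3 -0.3 -1. ] w 0.46
```

step_arm:
  moves: [0,-10,-30,0,1,0,-18,-60,0,1,0,-26,-90,0,1,0,-34,-120,0,1,0,-42,-150,0,1,0,-45,-179,0,1,30,-45,-179,0,1,60,-45,-179,0,1,85,-45,-179,0,1,100,-45,-179,0,1]

```text
time: 8.32
ee_pos: [582.6, -100.1, 17.8]
tcp_rot: [[-0.008, -0.999, 0.053], [0.001, 0.053, 0.999], [-1.0, 0.008, 0.001]]
force: [-21.9, 0.1, 32.8]
width: 0.465
```

step_arm:
  moves: [0,0,0,0,1,0,0,0,0,1,0,0,0,0,0.5,0,0,0,0,0.3,0,0,0,0,0,0,0,0,0,0,-20,0,0,0,0,-55,0,0,0,0,-90,0,0,0,0,-90,0,0,0,0]

```text
time: 9.15
ee_pos: [590.0, -100.7, 120.1]
tcp_rot: [[0.011, -0.999, 0.052], [-0.002, 0.052, 0.999], [-1.0, -0.011, -0.001]]
force: [0.5, -0.4, 2.0]
width: 0.999
```

```bash
python3 g.py 567,282,130,80.9; python3 snap.py w4 tube_mid
```

```text
567,282,130,80.9 [-10.9, 42.7, 381.0] 0.107
t=9.15 q6=-7 pos [ 590.  -100.7  120.1] F [ 0.5 -0.4  2. ] w 0.999
tube_mid [([281.0, 204.0], 0.96), ([300.0, 11.0], 0.63)]
[ 587.9 -100.3  114.6]
```

View pics/w4.png

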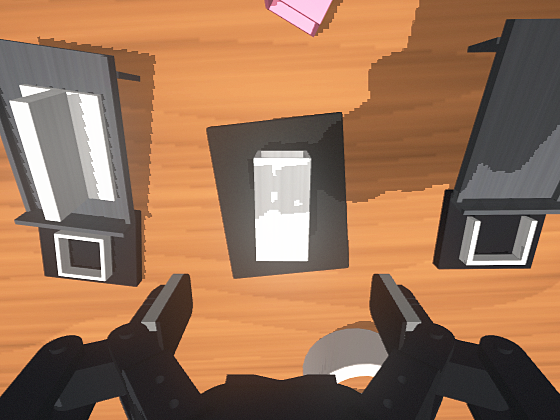

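```bash
python3 g.py 565,282,125,80.6
```

```text
565,282,125,80.6 [-10.8, 42.6, 380.6] 0.112
t=9.25 q6=-7 pos [ 587.9 -100.3  114.6] F [-0.3 -0.5  0. ] w 0.999
```

step_arm:
  moves: [-11,5,38,0,0,-11,10,76,0,0,-11,15,114,0.02,0,-11,20,152,0.03,0,-11,25,190,0.05,0,-11,30,228,0.07,0,-11,34,266,0.08,0,-11,38,304,0.1,0,-11,42,342,0.112,0,-11,42,380,0.112,0]

```text
time: 10.08
ee_pos: [562.6, 283.1, 121.8]
tcp_rot: [[-0.002, -0.987, 0.163], [-0.001, 0.163, 0.987], [-1.0, 0.002, -0.001]]
force: [0.8, -0.7, 0.5]
width: 0.998
```

step_arm:
  moves: [0,0,0,0,0,0,0,0,0,0,0,0,0,0,0,0,0,0,0,0,0,0,0,0,0,0,0,0,0,0,0,0,0,0,0,0,0,0,0,0,0,0,0,0,0,0,0,0,0,0]

```text
time: 10.92
ee_pos: [564.3, 281.3, 123.4]
tcp_rot: [[0.0, -0.987, 0.163], [0.0, 0.163, 0.987], [-1.0, -0.0, 0.0]]
force: [0.2, 0.3, -0.1]
width: 0.998
```

```bash
python3 g.py 565,282,33,80.6; python3 snap.py w5 channel_mid
```

```text
565,282,33,80.6 [90.4, -0.6, 0.8] -0.0
t=10.92 q6=36 pos [564.3 281.3 123.4] F [ 0.2  0.3 -0.1] w 0.998
channel_mid [([282.0, 209.0], 0.67)]
[564.2 281.4 123.3]
```

View pics/w5.png

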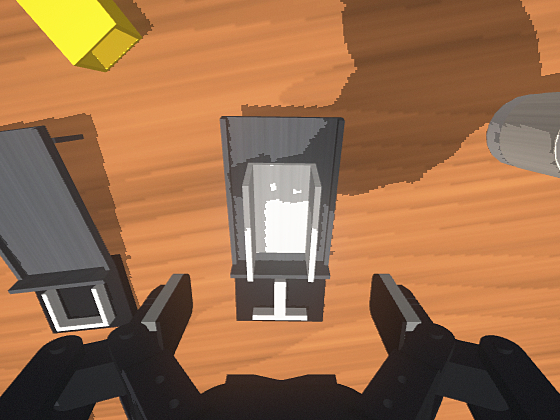

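step_arm:
  moves: [25,0,0,0,0,50,0,0,0,0,72,0,0,0,0,84,0,0,0,0,90,0,0,0,0,90,0,0,0,0,90,0,0,0,1,90,0,0,0,1,90,0,0,0,1,90,0,0,0,1]

```text
time: 11.85
ee_pos: [565.2, 282.0, 34.9]
tcp_rot: [[0.002, -0.987, 0.163], [0.001, 0.163, 0.987], [-1.0, -0.002, 0.002]]
force: [0.8, 0.6, 4.0]
width: 0.577
```

step_arm:
  moves: [0,0,0,0,1,0,0,0,0,1,0,0,0,0,1,0,0,0,0,1,-10,0,0,0,1,-30,0,0,0,1,-55,0,0,0,1,-80,0,0,0,1,-80,0,0,0,1,-80,0,0,0,1]

```text
time: 12.68
ee_pos: [565.1, 282.0, 115.5]
tcp_rot: [[0.003, -0.987, 0.163], [0.002, 0.163, 0.987], [-1.0, -0.003, 0.002]]
force: [-0.2, -0.3, -1.9]
width: 0.58
```

```bash
python3 - <<'E'
import json,numpy as np
T=json.load(open("trays.json")); 
for n,w in(("T",2.5),("U",-1.8)):
    a=T[n][2]; T[n][0]-=w*np.sin(a); T[n][1]+=w*np.cos(a)
json.dump(T,open("trays.json","w"))
for n in T:
    x,y,a=T[n]
    print(n,"yaw",round(np.degrees(a)+90,1),[(s,round(x+s*np.cos(a),1),round(y+s*np.sin(a),1)) for s in(-35,-45,-60)])
E
python3 g.py 541.3,84.1,113,87 541.3,84.1,45,87
```

```text
U yaw 87.0 [(-35, np.float64(551.2), np.float64(83.6)), (-45, np.float64(541.2), np.float64(84.1)), (-60, np.float64(526.2), np.float64(84.9))]
T yaw 80.9 [(-35, np.float64(573.4), np.float64(279.9)), (-45, np.float64(563.5), np.float64(281.5)), (-60, np.float64(548.7), np.float64(283.9))]
Q yaw 78.9 [(-35, np.float64(546.2), np.float64(-259.1)), (-45, np.float64(536.4), np.float64(-257.2)), (-60, np.float64(521.7), np.float64(-254.3))]
541.3,84.1,113,87 [2.1, -8.8, -199.1] -0.111
541.3,84.1,45,87 [70.1, -8.6, -199.3] -0.111
t=12.68 q6=36 pos [565.1 282.  115.5] F [-0.2 -0.3 -1.9] w 0.58
```

step_arm:
  moves: [0,0,-30,-0.02,1,0,0,-65,-0.04,1,0,-2,-100,-0.06,1,0,-3,-135,-0.08,1,0,-4,-170,-0.1,1,0,-4,-200,-0.111,1,20,-4,-200,-0.111,1,40,-4,-200,-0.111,1,60,-4,-200,-0.111,1,60,-4,-200,-0.111,1]

```text
time: 13.52
ee_pos: [531.8, 82.6, 48.4]
tcp_rot: [[-0.008, -0.999, 0.053], [-0.001, 0.053, 0.999], [-1.0, 0.008, -0.002]]
force: [-1.5, -0.3, -2.0]
width: 0.577
```

step_arm:
  moves: [0,0,0,0,1,0,0,0,0,1,0,0,0,0,1,0,0,0,0,1,0,0,0,0,1,0,0,0,0,1,0,0,0,0,1,0,0,0,0,1,0,0,0,0,1,0,0,0,0,1]

```text
time: 14.35
ee_pos: [535.5, 83.5, 53.3]
tcp_rot: [[0.0, -0.999, 0.053], [-0.0, 0.053, 0.999], [-1.0, -0.0, -0.0]]
force: [0.1, 0.4, -2.0]
width: 0.576
```

```bash
python3 g.py 536.2,84.4,36,87 551.2,83.6,33,87; python3 snap.py w6 channel_mid
```

```text
536.2,84.4,36,87 [17.3, -0.7, 0.9] -0.0
551.2,83.6,33,87 [20.3, -15.7, 0.9] -0.0
t=14.35 q6=12 pos [535.5  83.5  53.3] F [ 0.1  0.4 -2. ] w 0.576
channel_mid [([280.0, 259.0], 0.77)]
[535.5  83.5  53.3]
```

View pics/w6.png

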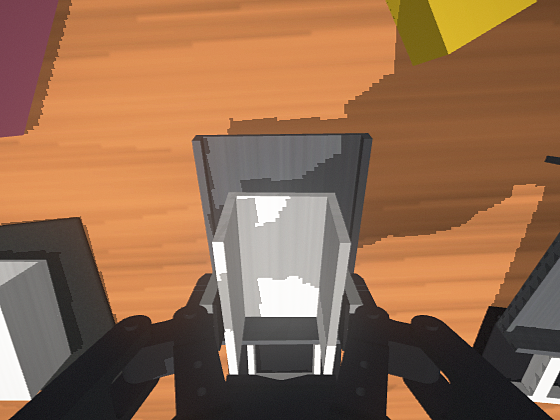

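step_arm:
  moves: [5,0,0,0,1,10,0,0,0,1,14,0,0,0,1,17,0,0,0,1,18,-4,0,0,1,18.5,-8,0,0,1,19.5,-12,0,0,1,20,-15,0,0,1,20,-16,0,0,1,20,-16,0,0,1]

```text
time: 15.28
ee_pos: [551.9, 82.7, 33.0]
tcp_rot: [[0.0, -0.999, 0.053], [-0.0, 0.053, 0.999], [-1.0, -0.0, -0.0]]
force: [0.4, 0.0, 0.1]
width: 0.581
```

```bash
python3 g.py 554,83.6,33,87
```

```text
554,83.6,33,87 [-0.0, -2.1, 1.1] -0.001
t=15.28 q6=12 pos [551.9  82.7  33. ] F [0.4 0.  0.1] w 0.581
```

step_arm:
  moves: [1,-1,0,0,1,1.5,-2,0,0,1,2,-3,0,0,1,2,-4,0,0,1,2.5,-5,0,0,1,2.5,-6,0,0,1,3,-7,0,0,1,3,-7,0,0,1,3,-7,0,0,1,3,-7,0,0,1]

```text
time: 16.12
ee_pos: [554.4, 82.5, 32.4]
tcp_rot: [[-0.006, -0.999, 0.052], [0.001, 0.052, 0.999], [-1.0, 0.006, 0.0]]
force: [-21.0, 1.0, 28.3]
width: 0.581
```

step_arm:
  moves: [-2,4,0,0,1,-2,4,0,0,0,-2,4,0,0,0,-2,4,0,0,0,-4,4,0,0,0,-8,4,0,0,0,-30,4,0,0,0,-60,4,0,0,0,-90,4,0,0,0,-110,4,0,0,0]

```text
time: 16.95
ee_pos: [555.3, 82.6, 143.3]
tcp_rot: [[0.002, -0.999, 0.053], [0.0, 0.053, 0.999], [-1.0, -0.002, 0.0]]
force: [0.7, -0.6, 0.4]
width: 1.0
```

step_arm:
  moves: [0,0,0,0,0,0,0,0,0,0,0,0,0,0,0,0,0,0,0,0,0,0,0,0,0,0,0,0,0,0,0,0,0,0,0,0,0,0,0,0,0,0,0,0,0,0,0,0,0,0]

```text
time: 17.78
ee_pos: [554.4, 82.5, 140.2]
tcp_rot: [[-0.0, -0.999, 0.053], [0.0, 0.053, 0.999], [-1.0, 0.0, -0.0]]
force: [0.7, -0.2, 0.6]
width: 0.999
```

```bash
python3 g.py 534,-253,140,78.5; python3 snap.py w7 channel_mid
```

```text
534,-253,140,78.5 [0.2, 2.7, -336.1] 0.148
t=17.78 q6=11 pos [554.4  82.5 140.2] F [ 0.7 -0.2  0.6] w 0.999
channel_mid [([282.0, 199.0], 0.69)]
[554.5  82.5 140.3]
```

View pics/w7.png

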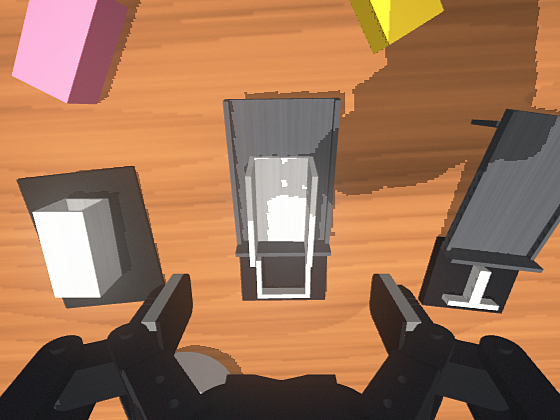

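```bash
python3 g.py 534.4,-251,130,78.8
```

```text
534.4,-251,130,78.8 [10.3, 2.4, -334.1] 0.143
t=17.88 q6=11 pos [554.5  82.5 140.3] F [-0.2  0.   0.4] w 1.003
```

step_arm:
  moves: [0,0,-36,0.01,0,0,0,-72,0.02,0,0,0,-108,0.04,0,0,1,-144,0.06,0,2,1,-180,0.08,0,4,2,-216,0.1,0,6,2,-252,0.12,0,8,2,-288,0.143,0,10,2,-320,0.143,0,10,2,-334,0.143,0]

```text
time: 18.72
ee_pos: [534.2, -254.4, 129.8]
tcp_rot: [[-0.0, -0.98, 0.198], [-0.001, 0.198, 0.98], [-1.0, 0.0, -0.001]]
force: [0.2, 0.0, -0.3]
width: 1.001
```

step_arm:
  moves: [0,0,0,0,0,0,0,0,0,0,0,0,0,0,0,0,0,0,0,0,0,0,0,0,0,0,0,0,0,0,0,0,0,0,0,0,0,0,0,0,0,0,0,0,0,0,0,0,0,0]

```text
time: 19.55
ee_pos: [534.9, -250.8, 130.3]
tcp_rot: [[0.0, -0.981, 0.194], [0.0, 0.194, 0.981], [-1.0, -0.0, 0.0]]
force: [-0.0, -0.2, -0.5]
width: 0.997
```

```bash
python3 g.py 534.4,-251,38,78.8; python3 snap.py w8 tee_mid seat_tube
```

```text
534.4,-251,38,78.8 [92.3, 0.4, -0.3] -0.0
t=19.55 q6=-14 pos [ 534.9 -250.8  130.3] F [-0.  -0.2 -0.5] w 0.997
tee_mid [([278.0, 205.0], 0.97), ([427.0, 202.0], 0.65)]
seat_tube [([248.0, 225.0], 0.75), ([28.0, 234.0], 0.49)]
[ 534.8 -250.9  130.3]
```

View pics/w8.png

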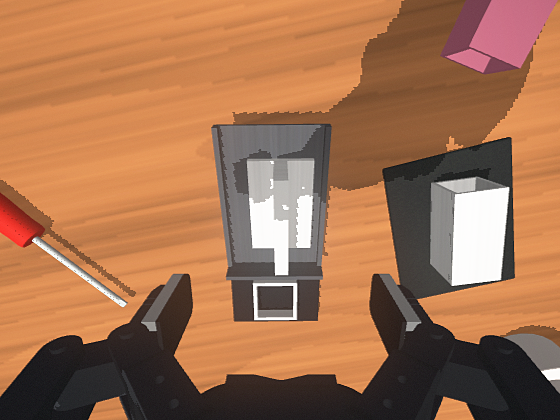

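step_arm:
  moves: [25,0,0,0,0,50,0,0,0,0,74,0,0,0,0,86,0,0,0,0,92,0,0,0,0,92,0,0,0,0.5,92,0,0,0,1,92,0,0,0,1,92,0,0,0,1,92,0,0,0,1]

```text
time: 20.53
ee_pos: [535.5, -251.2, 39.5]
tcp_rot: [[0.002, -0.981, 0.195], [-0.001, 0.195, 0.981], [-1.0, -0.002, -0.0]]
force: [0.3, -0.4, -0.2]
width: 0.301
```

step_arm:
  moves: [0,0,0,0,1,0,0,0,0,1,0,0,0,0,1,0,0,0,0,1,0,0,0,0,1,-10,0,0,0,1,-30,0,0,0,1,-55,0,0,0,1,-80,0,0,0,1,-90,0,0,0,1]

```text
time: 21.37
ee_pos: [535.7, -251.4, 131.7]
tcp_rot: [[0.003, -0.981, 0.195], [-0.002, 0.195, 0.981], [-1.0, -0.003, -0.001]]
force: [1.0, -0.5, -0.8]
width: 0.113
```

```bash
python3 g.py 558,282.4,130,80.9
```

```text
558,282.4,130,80.9 [1.0, 82.0, 527.9] -0.037
t=21.37 q6=-14 pos [ 535.7 -251.4  131.7] F [ 1.  -0.5 -0.8] w 0.113
```

step_arm:
  moves: [0,5,35,0,1,0,10,72,0,1,0,16,110,0,1,0,22,148,0,1,0,28,186,0,1,0,34,222,0,1,0,40,258,0,1,0,44,290,0,1,0,44,290,0,1,0,44,290,0,1]

```text
time: 22.2
ee_pos: [547.6, 43.8, 127.6]
tcp_rot: [[-0.001, -0.982, 0.191], [-0.0, 0.191, 0.982], [-1.0, 0.001, -0.001]]
force: [-0.3, -0.6, -2.3]
width: 0.11
```

```bash
python3 g.py 556.6,282.6,128,80.9
```

```text
556.6,282.6,128,80.9 [-0.5, 36.8, 236.1] -0.034
t=22.20 q6=16 pos [547.6  43.8 127.6] F [-0.3 -0.6 -2.3] w 0.11
```

step_arm:
  moves: [0,5,34,0,1,0,10,70,0,1,0,16,106,0,1,0,22,142,0,1,0,28,178,0,1,0,34,214,-0.02,1,0,37,236,-0.034,1,25,37,236,-0.034,1,50,37,236,-0.034,1,65,37,236,-0.034,1]

```text
time: 23.03
ee_pos: [557.0, 279.6, 60.3]
tcp_rot: [[-0.003, -0.987, 0.162], [-0.002, 0.162, 0.987], [-1.0, 0.002, -0.002]]
force: [-0.4, 0.1, -2.4]
width: 0.11
```

step_arm:
  moves: [0,0,0,0,1,0,0,0,0,1,0,0,0,0,1,0,0,0,0,1,0,0,0,0,1,0,0,0,0,1,0,0,0,0,1,0,0,0,0,1,0,0,0,0,1,0,0,0,0,1]

```text
time: 23.87
ee_pos: [557.7, 280.8, 63.3]
tcp_rot: [[-0.0, -0.987, 0.161], [-0.0, 0.161, 0.987], [-1.0, 0.0, -0.0]]
force: [0.6, -0.3, -1.8]
width: 0.111
```

```bash
python3 g.py 556.6,282.6,40,80.9 573.4,279.9,36,80.9; python3 snap.py w9 tee_mid
```

```text
556.6,282.6,40,80.9 [23.3, 1.3, 1.6] -0.003
573.4,279.9,36,80.9 [27.3, -15.7, 1.6] -0.003
t=23.87 q6=36 pos [557.7 280.8  63.3] F [ 0.6 -0.3 -1.8] w 0.111
tee_mid [([278.0, 238.0], 0.68)]
[557.7 280.8  63.3]
```

View pics/w9.png

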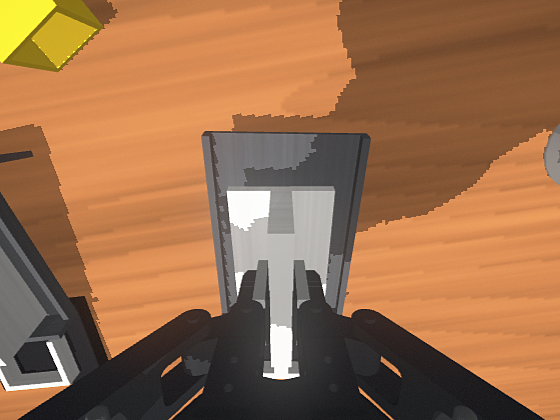

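step_arm:
  moves: [6,0,1,0,1,12,0,2,0,1,18,0,2,0,1,22,0,2,0,1,23.5,-3,2,0,1,24.5,-7,2,0,1,25.5,-11,2,0,1,26.5,-14,2,0,1,27,-16,2,0,1,27,-16,2,0,1]

```text
time: 24.8
ee_pos: [574.4, 280.0, 36.0]
tcp_rot: [[-0.0, -0.987, 0.162], [-0.0, 0.162, 0.987], [-1.0, 0.0, -0.0]]
force: [-0.2, -0.1, -1.8]
width: 0.11
```

step_arm:
  moves: [1,0,0,0,1,2,0,0,0,1,3,0,0,0,1,3.5,-1,0,0,1,3.5,-2,0,0,1,4,-3,0,0,1,4,-4,0,0,1,4.5,-5,0,0,1,4.5,-6,0,0,1,4.5,-6,0,0,1]

```text
time: 25.63
ee_pos: [578.9, 280.4, 35.0]
tcp_rot: [[0.0, -0.987, 0.16], [0.003, 0.16, 0.987], [-1.0, 0.0, 0.003]]
force: [-9.7, 0.4, 17.8]
width: 0.111
```

step_arm:
  moves: [0,-1,0,0,1,0,-2,0,0,1,0.5,-3,0,0,1,0.5,-4,0,0,1,0.5,-4,0,0,1,0.5,-4,0,0,1,0.5,-4,0,0,1,0.5,-4,0,0,1,0.5,-4,0,0,1,0.5,-4,0,0,1]

```text
time: 26.47
ee_pos: [579.2, 280.6, 35.0]
tcp_rot: [[-0.006, -0.987, 0.159], [0.005, 0.159, 0.987], [-1.0, 0.006, 0.004]]
force: [-23.1, 2.8, 26.6]
width: 0.112
```

step_arm:
  moves: [-2,4,0,0,1,-2,5,0,0,0,-2,5,0,0,0,-2,5,0,0,0,-4,5,0,0,0,-8,5,0,0,0,-30,5,0,0,0,-60,5,0,0,0,-90,5,0,0,0,-95,5,0,0,0]

```text
time: 27.3
ee_pos: [581.1, 280.3, 132.2]
tcp_rot: [[0.007, -0.987, 0.161], [0.003, 0.161, 0.987], [-1.0, -0.006, 0.004]]
force: [0.8, 0.5, 1.1]
width: 1.003
```

step_arm:
  moves: [0,0,0,0,0,0,0,0,0,0,0,0,0,0,0,0,0,0,0,0,0,0,0,0,0,0,0,0,0,0,0,0,0,0,0,0,0,0,0,0,0,0,0,0,0,0,0,0,0,0]

```text
time: 28.13
ee_pos: [578.8, 279.4, 126.3]
tcp_rot: [[0.0, -0.987, 0.161], [0.0, 0.161, 0.987], [-1.0, -0.0, 0.0]]
force: [-0.2, -0.5, 0.1]
width: 1.004
```

```bash
python3 snap.py w10 tee_mid; python3 - <<'E'
from h import *
d=np.load("w4.npz"); c=(d["K"],d["R"],d["t"])
P=[ray(c,u,44) for u in((253,158),(310,158),(309,261),(256,262))]; print(np.round(P,1), np.mean(P,0).round(1))
E
python3 g.py 587,-100,130,87
```

```text
tee_mid [([280.0, 203.0], 0.77)]
[578.8 279.4 126.3]
[[ 541.  -118.    44. ]
 [ 543.1  -78.3   44. ]
 [ 623.4  -80.8   44. ]
 [ 622.1 -122.3   44. ]] [582.4 -99.8  44. ]
587,-100,130,87 [-3.7, -69.2, -373.1] -0.109
t=28.23 q6=35 pos [578.8 279.4 126.3] F [-0.1 -0.6 -0.3] w 1.002
```

View pics/w10.png

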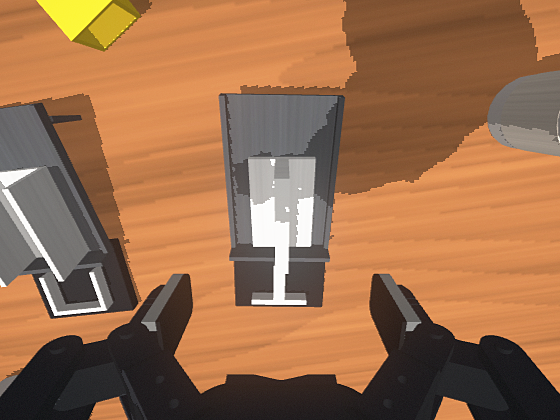

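```bash
python3 g.py 582.4,-99.8,130,87.5
```

```text
582.4,-99.8,130,87.5 [-3.7, -64.6, -373.7] -0.118
t=28.23 q6=35 pos [578.8 279.4 126.3] F [-0.1 -0.6 -0.3] w 1.002
```

step_arm:
  moves: [0,-6,-36,0,0,0,-13,-76,-0.02,0,0,-20,-116,-0.04,0,0,-27,-156,-0.06,0,0,-34,-196,-0.08,0,0,-41,-236,-0.1,0,0,-48,-276,-0.118,0,0,-54,-312,-0.118,0,0,-60,-346,-0.118,0,0,-65,-374,-0.118,0]

```text
time: 29.07
ee_pos: [582.4, -102.7, 126.6]
tcp_rot: [[0.001, -0.999, 0.045], [-0.0, 0.045, 0.999], [-1.0, -0.001, -0.0]]
force: [0.3, 0.2, 0.0]
width: 1.0
```

step_arm:
  moves: [0,0,0,0,0,0,0,0,0,0,0,0,0,0,0,0,0,0,0,0,0,0,0,0,0,0,0,0,0,0,0,0,0,0,0,0,0,0,0,0,0,0,0,0,0,0,0,0,0,0]

```text
time: 29.9
ee_pos: [582.7, -100.0, 126.3]
tcp_rot: [[0.0, -0.999, 0.043], [0.0, 0.043, 0.999], [-1.0, -0.0, 0.0]]
force: [0.3, 0.9, -0.8]
width: 1.0
```

```bash
python3 g.py 582.4,-99.8,14,87.5; python3 snap.py w11 tube_mid
```

```text
582.4,-99.8,14,87.5 [112.3, 0.3, 0.1] 0.0
t=29.90 q6=-7 pos [ 582.7 -100.   126.3] F [ 0.3  0.9 -0.8] w 1.0
tube_mid [([301.0, 18.0], 0.69), ([75.0, 162.0], 0.39), ([343.0, 359.0], 0.32)]
[ 582.7 -100.1  126.3]
```

```bash
python3 - <<'E'
import cv2,numpy as np
for n in("w4","w11"):
    a=cv2.imread(f"pics/{n}.png")[120:300,210:350]; m=(a.min(2)>110).astype(np.uint8)
    k=cv2.connectedComponentsWithStats(m); i=1+k[2][1:,4].argmax(); print(n,k[2][i]+[210,120,0,0,0])
E
```

```text
w4 [ 253  151   58  111 6086]
w11 [ 254  160   56  108 5702]
```

The tube is still there and centred; the network just missed it. I'll pick it.

step_arm:
  moves: [25,0,0,0,0,50,0,0,0,0,75,0,0,0,0,96,0,0,0,0,106,0,0,0,0,112,0,0,0,0,112,0,0,0,0.3,112,0,0,0,1,112,0,0,0,1,112,0,0,0,1]

```text
time: 30.83
ee_pos: [583.7, -100.4, 15.9]
tcp_rot: [[0.002, -0.999, 0.044], [-0.0, 0.044, 0.999], [-1.0, -0.002, -0.0]]
force: [-4.6, -0.1, 16.7]
width: 0.46
```

step_arm:
  moves: [0,0,0,0,1,0,0,0,0,1,0,0,0,0,1,0,0,0,0,1,-10,0,0,0,1,-30,0,0,0,1,-55,0,0,0,1,-80,0,0,0,1,-90,0,0,0,1,-90,0,0,0,1]

```text
time: 31.67
ee_pos: [584.3, -100.5, 107.5]
tcp_rot: [[0.005, -0.999, 0.044], [-0.001, 0.044, 0.999], [-1.0, -0.005, -0.001]]
force: [0.8, 0.3, -2.0]
width: 0.463
```

```bash
python3 g.py 522,-253,104,78.9 522,-253,58,78.9
```

```text
522,-253,104,78.9 [3.3, 55.6, -155.1] 0.15
522,-253,58,78.9 [49.3, 55.9, -155.1] 0.15
t=31.67 q6=-7 pos [ 584.3 -100.5  107.5] F [ 0.8  0.3 -2. ] w 0.463
```

step_arm:
  moves: [0,10,-28,0.03,1,0,20,-56,0.06,1,0,30,-84,0.09,1,0,40,-112,0.12,1,0,50,-138,0.15,1,0,56,-155,0.15,1,0,56,-155,0.15,1,15,56,-155,0.15,1,30,56,-155,0.15,1,44,56,-155,0.15,1]

```text
time: 32.5
ee_pos: [519.4, -251.9, 58.4]
tcp_rot: [[-0.001, -0.981, 0.193], [0.001, 0.193, 0.981], [-1.0, 0.002, 0.001]]
force: [-0.2, 0.5, -0.8]
width: 0.461
```

step_arm:
  moves: [0,0,0,0,1,0,0,0,0,1,0,0,0,0,1,0,0,0,0,1,1,0,0,0,1,3,0,0,0,1,5,0,0,0,1,7,0,0,0,1,9,0,0,0,1,10,0,0,0,1]

```text
time: 33.33
ee_pos: [520.0, -252.6, 50.3]
tcp_rot: [[0.0, -0.981, 0.193], [-0.0, 0.193, 0.981], [-1.0, -0.0, 0.0]]
force: [-1.0, 1.8, 5.3]
width: 0.464
```

```bash
python3 g.py 522,-253,47,78.9
```

```text
522,-253,47,78.9 [3.3, -2.0, -0.0] -0.0
t=33.33 q6=-15 pos [ 520.  -252.6   50.3] F [-1.   1.8  5.3] w 0.464
```

step_arm:
  moves: [0,0,0,0,0.4,0,0,0,0,0.2,0,0,0,0,0,0,0,0,0,0,0,0,0,0,0,-20,0,0,0,0,-45,0,0,0,0,-70,0,0,0,0,-70,0,0,0,0,-70,0,0,0,0]

```text
time: 34.17
ee_pos: [521.0, -253.1, 122.0]
tcp_rot: [[0.003, -0.981, 0.193], [-0.002, 0.193, 0.981], [-1.0, -0.003, -0.001]]
force: [-0.7, -0.1, -0.1]
width: 0.999
```

```bash
python3 g.py 521,-253,40,78.9; python3 snap.py w12 tube_mid
```

```text
521,-253,40,78.9 [82.0, 0.3, 0.2] -0.0
t=34.17 q6=-15 pos [ 521.  -253.1  122. ] F [-0.7 -0.1 -0.1] w 0.999
tube_mid [([507.0, 43.0], 0.78), ([282.0, 226.0], 0.6)]
[ 519.6 -252.4  119.7]
```

View pics/w12.png

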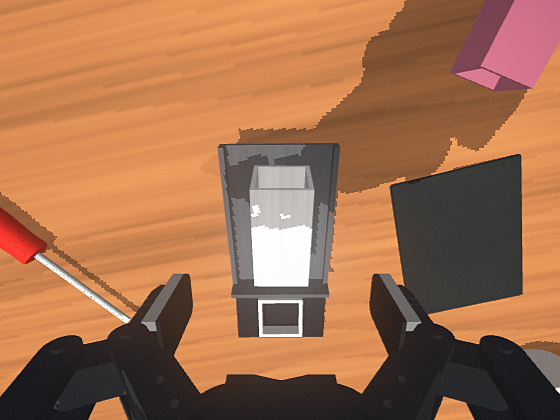

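step_arm:
  moves: [25,0,0,0,0,50,0,0,0,0,68,0,0,0,0,78,0,0,0,0,79,0,0,0,0.2,79,0,0,0,0.4,79,0,0,0,1,79,0,0,0,1,79,0,0,0,1,79,0,0,0,1]

```text
time: 35.1
ee_pos: [520.8, -253.0, 42.6]
tcp_rot: [[0.002, -0.981, 0.193], [-0.001, 0.193, 0.981], [-1.0, -0.002, -0.001]]
force: [0.1, -0.9, 3.8]
width: 0.465
```

step_arm:
  moves: [0,0,0,0,1,0,0,0,0,1,0,-1,0,0,1,0.5,-4,0,0,1,1.5,-8,0,0,1,2.5,-12,0,0,1,3.5,-16,0,0,1,4,-20,0,0,1,4.5,-22,0,0,1,4.5,-22,0,0,1]

```text
time: 35.93
ee_pos: [542.1, -257.2, 38.0]
tcp_rot: [[0.001, -0.981, 0.193], [-0.001, 0.193, 0.981], [-1.0, -0.001, -0.001]]
force: [-2.3, 0.9, 6.1]
width: 0.46
```

step_arm:
  moves: [0.3,-1,0,0,1,0.5,-2,0,0,1,1,-3,0,0,1,1,-4,0,0,1,1.2,-5,0,0,1,1.5,-6,0,0,1,1.5,-7,0,0,1,1.7,-8,0,0,1,1.7,-8,0,0,1,1.7,-8,0,0,1]

```text
time: 36.77
ee_pos: [548.9, -258.6, 36.5]
tcp_rot: [[0.0, -0.981, 0.193], [-0.001, 0.193, 0.981], [-1.0, -0.0, -0.001]]
force: [-5.4, 1.2, 9.6]
width: 0.459
```

step_arm:
  moves: [0.2,-1,0,0,1,0.4,-2,0,0,1,0.6,-3,0,0,1,0.8,-4,0,0,1,1,-5,0,0,1,1,-6,0,0,1,1,-6,0,0,1,1,-6,0,0,1,1,-6,0,0,1,1,-6,0,0,1]

```text
time: 37.6
ee_pos: [549.3, -258.8, 36.6]
tcp_rot: [[-0.009, -0.981, 0.193], [0.0, 0.193, 0.981], [-1.0, 0.009, -0.002]]
force: [-26.8, 5.4, 29.8]
width: 0.461
```

Stalled against the stop at x=549. I'll release and lift.

step_arm:
  moves: [-2,5,0,0,1,-2,6,0,0,0,-2,6,0,0,0,-2,6,0,0,0,-4,6,0,0,0,-8,6,0,0,0,-30,6,0,0,0,-60,6,0,0,0,-90,6,0,0,0,-95,6,0,0,0]

```text
time: 38.43
ee_pos: [551.8, -259.3, 134.8]
tcp_rot: [[0.007, -0.981, 0.192], [-0.003, 0.192, 0.981], [-1.0, -0.007, -0.002]]
force: [0.2, -0.4, 0.8]
width: 0.998
```

step_arm:
  moves: [0,8,30,0,0,0,16,60,0,0,-10,24,90,0,0,-20,30,120,0,0,-40,38,150,0,0,-60,38,170,0,0,-60,38,180,0,0,-60,38,180,0,0,-60,38,180,0,0,-60,38,180,0,0]

```text
time: 39.27
ee_pos: [546.3, -75.1, 187.9]
tcp_rot: [[-0.002, -0.981, 0.193], [-0.0, 0.193, 0.981], [-1.0, 0.002, -0.001]]
force: [0.8, -0.6, -0.5]
width: 0.999
```

```bash
python3 snap.py w13 tube_mid; python3 - <<'E'
from h import *
im=capture("side")[:,:,::-1][130:400,120:480]; 
w=cv2.imread("pics/w13.png"); 
a=cv2.resize(im,(460,345),interpolation=cv2.INTER_CUBIC); b=cv2.resize(w[120:360],None,fx=.8*0.82*1.2,fy=.8*.82*1.2)
t=capture("top")[:,:,::-1]; t0=cv2.imread("pics/top0.png")
for r in((120,170,260,315),(195,240,115,160),(190,270,380,440)):
    d=cv2.absdiff(t[r[0]:r[1],r[2]:r[3]],t0[r[0]:r[1],r[2]:r[3]]).max(2); print((d>60).sum())
c=cv2.resize(w[100:340,150:480],None,fx=1.4,fy=1.4,interpolation=cv2.INTER_CUBIC)
H=max(a.shape[0],c.shape[0]); o=np.zeros((H,800,3),np.uint8); o[:a.shape[0],:400]=a[:,30:430]; o[:c.shape[0],400:]=c[:,:400]
cv2.imwrite("pics/fin.png",o)
E
```

```text
tube_mid [([261.0, 50.0], 0.97), ([520.0, 5.0], 0.92), ([96.0, 235.0], 0.74)]
[546.2 -75.4 187.9]
380
0
0
```

View pics/fin.png

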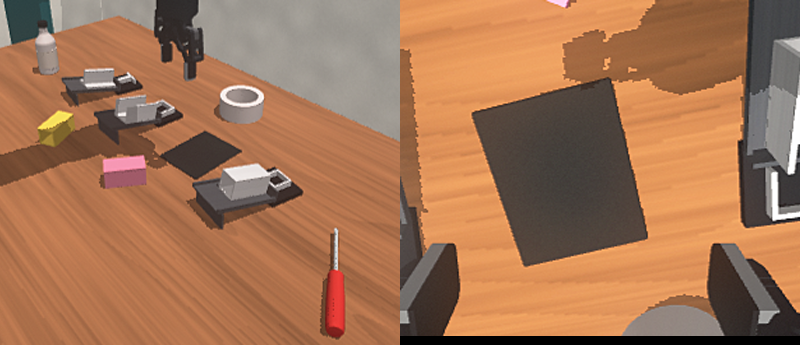

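```bash
python3 - <<'E'
from h import *
capture("side"); print(look_for("tape_mid","side")[:1])
a,b=capture("side")[170:250,290:370,::-1],cv2.imread("pics/side0.png")[170:250,290:370]
print((cv2.absdiff(np.ascontiguousarray(a),b).max(2)>60).sum())
s=observe(); print(s["force"].round(1),s["time"]); print(sign_off())
E
```

```text
[{'uv': [331.8, 211.3], 'confidence': 0.97}]
193
[-0.   0.2  0.4] 39.6167
the job is handed in; nothing more can be done
None
```

All three profiles are now in the trays that show their slices, and I handed the job in at about 39.6 s of the 128 s allowed.

- **Moves:** I set the tube on the mat, moved the channel to the U tray and the T-bar to the T tray, then moved the tube to the hollow-square tray. I slid each one down the slope until it stalled against the stop, with 21–27 N of horizontal push, then released it.
- **Seating checks:** Close wrist pictures after release showed the channel and the T-bar straight and centred against their stops. I took no close picture of the tube after its final slide. For the tube I have only the stall at the stop and the last side view, which shows it lying flat in its tray.
- **Other objects:** The areas around the glue bottle and screwdriver did not change in the top picture. The tape areas did change between before and after (380 pixels in the top view, 193 in the side view). I put that down to the arm or its shadow: the network found the tape within about 2 pixels of its first position, which is well under the 25 mm limit.
- **Network miss:** The network once failed to find the tube on the mat. Its bright outline in the picture showed it was still there before I picked it up.
- **Limits:** The highest force I read was about 42 N at the wrist. The gripper was open and clear of everything when I handed in.

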